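# Put the sample bench in order

### The job

Clear the loose things on the lab bench to where each kind belongs. Restock the jar lane oldest first: bring the jar already in it forward to the front end (nearer the robot) and stand the new jar behind it; stand the loose vial in the vial tray and the black bottle cap in the round dish, all upright, and lay the steel column lengthwise and centred on its cradle, across both supports. Do not knock over the amber bottle, and leave everything released and at rest.

Things in the scene. Friction and masses are not known exactly. Their poses are not given: they have to be found in the camera images.
- old_jar_c (a point): The older sample jar: a squat clear glass jar with a paper band and a blue screw cap, at the start standing at the rear of the stock lane. 46 mm in diameter and 72 mm tall, 0.08 to 0.17 kg. This point is its centre, 36 mm above its underside; z is its upright axis.
- new_jar_c (a point): The new sample jar, looking just like the older one, at the start standing loose on the bench. 46 mm in diameter and 72 mm tall, 0.08 to 0.17 kg. This point is its centre, 36 mm above its underside; z is its upright axis.
- vial_c (a point): The loose vial: a slim amber glass vial with an aluminium cap, standing on the bench, 23 mm in diameter and 75 mm tall, 0.04 kg. This point is its centre, 37.5 mm above its underside; z is its upright axis.
- column_c (a point): The steel chromatography column: a bar lying on the bench, 120 mm long over all, a round body 22 mm in diameter with a dark 26 mm square fitting, 26 mm long, at each end, which keep it from rolling; 0.2 to 0.33 kg. This point is its centre, 13 mm above what it lies on; x runs along its length.
- cap_c (a point): The bottle cap: a tall plain black plastic cylinder 40 mm in diameter and 45 mm tall (two low steel studs on top add 3 mm), standing on the bench, 0.05 kg. This point is its centre, 22.5 mm above its underside; z is its upright axis.
- lane: The stock lane: a long narrow grey plastic trough fixed to the bench, 170 mm long (x) by 76 mm wide (y), inside 160 by 66 mm, floor 4 mm thick. Side walls 18 mm high; the front end (-x, always the end nearer the robot) has a low 12 mm wall and the rear end (+x) a 45 mm wall. It holds two jars one behind the other, for instance at x = -0.045 and x = +0.045. Origin at the centre of its underside.
- vial_tray: The vial tray: a rectangular aluminium tray fixed to the bench, 140 mm (x) by 110 mm (y), walls 18 mm high and 4 mm thick, floor 4 mm thick. Two vials of the same kind are fixed in it at x = +0.045, y = +0.025 and -0.025; the rest of its floor, on the -x side, is free. Origin at the centre of its underside.
- cradle: The column cradle: a black base plate 150 mm (x) by 85 mm (y), 6 mm thick, fixed to the bench, with two white cross supports centred at x = -0.047 and +0.047, each 36 mm long in x, their tops 25 mm above the bench, with 10 mm high lips 71 mm apart at their ends in y. The column lies along x with one end fitting on each support, its centre then 38 mm above the bench. Origin at the centre of its underside.
- dish: The cap dish: a round shallow steel dish fixed to the bench, 136 mm in outer diameter, about 126 mm inside, 10 mm high, floor 3 mm thick. Origin at the centre of its underside.
- amber_c (a point): A bystander: a stout amber glass bottle with a black cap, 54 mm in diameter and 95 mm tall, standing loose among the things on the bench; it stays upright. This point is its centre, 47.5 mm above its underside; z is its upright axis.

How it is judged (in metres and radians):
At the end, for the whole second after the job is handed in: Older jar at lane x -62 to -25 mm, new jar at x -15 to +62, both on its floor; vial on the tray floor; cap on the dish floor (50 mm of centre); these upright (0.15 rad); column on both supports, 25 mm and 0.25 rad of the cradle; amber bottle upright; all released, at rest (20 mm/s) (x of old_jar_c in the frame of lane between -0.062 and -0.025 m and y of old_jar_c in the frame of lane between -0.018 and 0.018 m and z of old_jar_c in the frame of lane between 0.032 and 0.05 m and angle between each of old_jar_c, new_jar_c, vial_c, cap_c's own z axis and vertical below 0.15 rad and x of new_jar_c in the frame of lane between -0.015 and 0.062 m and y of new_jar_c in the frame of lane between -0.018 and 0.018 m and z of new_jar_c in the frame of lane between 0.032 and 0.05 m and x of vial_c in the frame of vial_tray between -0.062 and 0.062 m and y of vial_c in the frame of vial_tray between -0.047 and 0.047 m and z of vial_c in the frame of vial_tray between 0.033 and 0.052 m and horizontal distance between cap_c and dish below 0.05 m and z of cap_c in the frame of dish between 0.018 and 0.036 m and horizontal distance between column_c and cradle below 0.025 m and z of column_c in the frame of cradle between 0.033 and 0.045 m and angle between the x axis of column_c and the x axis of cradle, either way round below 0.25 rad and angle between amber_c's own z axis and vertical below 0.3 rad and linear speed of each of old_jar, new_jar, vial, cap, column below 0.02 m/s); the robot touches nothing.
It fails at once if the amber bottle is knocked over (angle between amber_c's own z axis and vertical above 0.6 rad).
It also fails if it takes over 122 s, if anything falls off the work surface, if the arm or the gripper's body presses on something with over 40 N, if the wrist force passes 120 N, or if a joint passes its speed limit or range.

### The arm

A 6-joint arm with a two-finger parallel gripper is mounted at the origin on the work surface. World frame = base frame: x ahead of the robot, y to its left, z up, the work surface at z = 0. Lengths are in mm, angles in rad, forces in N, time in s.
With the tool pointing down it reaches from about 400 to 925 mm from the base axis. Payload 12.5 kg.
Tool frame: the origin (TCP) lies midway between the tips of the shut fingers; the grasp point (between the pads) lies 19 mm behind it; z points along the fingers, y is the line along which they close (so a half turn about z gives the same grasp; the last joint's range is limited). The gripper opens to 95 mm and grips with 3 to 60 N. Pads are 20 mm wide; open, the fingers measure 119 mm over their backs; the gripper's body (75 mm by 180 mm) begins 59 mm behind the grasp point.
Start: joints at [1.223, 0.491, 1.559, -0, 1.092, -0.106], TCP at [149.639, 606.843, 187.561] pointing down, gripper open.
Joint ranges: [-3.1, 3.1], [-0.84, 2.19], [0.05, 2.79], [-1.13, 4.28], [0.06, 2.93], [-2.69, 2.69]. Speed limits (rad/s): [2.22, 2.22, 2.79, 3.14, 3.14, 3.14].

### API

Orientations are given as [roll, pitch, yaw] about the fixed x, y, z axes, in that order (R = Rz(yaw) Ry(pitch) Rx(roll)).
In Python, from cell import readout, eyes, env gives the robot as it stands.
- The arm moves only by the tool move_arm, never from a script. Its argument "plan" is a list of rows, each a list of 3 entries, a list of its own where there are three numbers: the turn, a rotation vector about the tool's x, y, z in degrees, then the shift along the tool's x, y, z in m, then the gripper command: -1 is shut, 1 is fully open, values between are in proportion. In form: [[[ax, ay, az], [x, y, z], jaw], ...]. A call has 1 to 5 rows; each row is the pose to reach, as a shift and turn from the pose commanded when the call began, along the tool's axes at that moment; what a row does not reach only later rows make up. A row lasts 1/8 s, in which the tool goes at most 62.5 mm and 10.7 degrees, less where a joint would pass 70% of its speed; a pose out of reach is approached as far as the arm can. A call with a gripper value outside its range is refused whole. The fingers move at their own pace and stop on an object; the grip force is fixed at half the most. Time passes only in rows, so rows that repeat a pose let the fingers close. It gives the time, the measured TCP pose, the force, the opening and the grip force at its end, in the units of the state.
- readout.state(): the state, without advancing time (a new reading comes with each control period).
- eyes.read_camera(name): name is "side" or "top" or "wrist"; returns a dict with "img" (420x560x3 uint8, red, green, blue), "K" (3x3 intrinsics, pixels), "dist" ([k1, k2, p1, p2, k3] as OpenCV has them; the pictures are not rectified), "extrinsics" (4x4, takes a point from camera to world coordinates). Camera axes: x right, y up, looking along -z (the intrinsics and any distortion apply to the point x, -y, -z); pixel columns grow to the right and rows downward; lengths in mm; the calibration is good to about 2 mm. A picture is of the moment at which its call begins. There is no depth.
- env.job_done(): hands the job in; it is judged then, once.
Trained networks look in a picture, given as the dict that the camera call returned (one of the last four; its "shot" number tells which), for a name from the list of things; names that differ only in an ending like _2 or _b are one class to them, and where a whole thing is asked for, a point or a joint stands for the part that bears it (a point fixed in the world has none). Each returns a list of dicts, best first, with "score" (0 to 1); they miss things now and then, are a little off and sometimes report something else, mostly with a low value. They report only what shows in the picture. A call takes as long as a camera call.
- eyes.cut_out(picture, name): "mask" (420x560 bool, what is visible of it) and "uv" ([column, row] in pixels, amid what is visible of it).
The state is a dict: "t": time; "joints": joint angles; "qvel": joint speeds; "tau": joint torques, N m; "eef_pos": TCP position; "tcp_rot": TCP orientation; "ft_force": force on the tool from outside, world axes, zero at the start; "moment": the same for the moment, N m; "opening": opening from 0.0 (shut) to 1.0 (fully open); "grip_force": force on a finger pad.
Only numpy, scipy, OpenCV 4.12 (cv2) and the standard library are available. Lean on these libraries where they do the work, as an engineer would, in place of code of your own. Each camera call takes 0.05 s, during which the arm holds its last target. There are 200 camera calls.

## Working session

There is one attempt and no reset: what is moved stays moved. The work goes in short steps, Python scripts to look and compute and a tool call to move; the robot and the scene stay as the last step left them, time stands still between calls to the robot, and variables do not carry over. Pictures are saved under pics/ and viewed, at most 14 in all, crops included, and the job is handed in when it is done.

Besides the shell and the picture viewer there is one more tool, called after "Call:" by a JSON object that holds its "op" and its "data". move_arm: Moves the arm, as the interface text tells. Its arguments: {"type":"object","properties":{"plan":{"type":"array","items":{"type":"array"}}},"required":["plan"]}

```bash
mkdir -p pics; ls
cat > h.py <<'E'
import numpy as np, cv2
from cell import readout, eyes, env
from scipy.spatial.transform import Rotation as R
def ray(p,uv):
    n=cv2.undistortPoints(np.array([[uv]],float),p["K"],np.array(p["dist"],float))[0,0]
    E=np.array(p["extrinsics"]); d=E[:3,:3]@np.array([n[0],-n[1],-1.]); return E[:3,3],d
def at(p,uv,z):
    o,d=ray(p,uv); return o+d*(z-o[2])/d[2]
def proj(p,X):
    E=np.array(p["extrinsics"]); c=E[:3,:3].T@(np.array(X,float)-E[:3,3])
    return cv2.projectPoints(np.array([[c[0],-c[1],-c[2]]]),np.zeros(3),np.zeros(3),p["K"],np.array(p["dist"],float))[0][0,0]
def save(p,n): cv2.imwrite(f"pics/{n}.png",cv2.cvtColor(p["img"],cv2.COLOR_RGB2BGR))
E
python3 - <<'E'
from h import *
s=readout.state(); print(s)
for c in ["top","side"]:
    p=eyes.read_camera(c); save(p,c+"0"); print(c,np.round(p["extrinsics"],2).tolist(),np.round(p["K"],1).tolist(),p["dist"])
    for n,z in [("old_jar_c",36),("vial_c",37),("column_c",13),("cap_c",22),("lane",4),("vial_tray",4),("cradle",10),("dish",3),("amber_c",47)]:
        for d in eyes.cut_out(p,n)[:3]:
            if d["score"]<.2: continue
            m=d["mask"].astype(np.uint8); r=cv2.minAreaRect(cv2.findNonZero(m)) 
            print(c,n,round(d["score"],2),np.round(d["uv"]),at(p,d["uv"],z).round(),at(p,r[0],z).round(),np.round(r[1]),round(r[2]))
E
```

```text
pics
{'t': 0.0, 'joints': array([ 1.22342955e+00,  4.91542341e-01,  1.55943400e+00,  3.01043038e-05,
        1.09171392e+00, -1.05580397e-01]), 'qvel': array([-3.36600904e-05,  7.41836050e-04,  5.91826990e-04, -3.66800822e-04,
       -5.94391015e-04,  1.30665417e-04]), 'tau': array([-1.21586327e-03, -6.12632203e+01, -2.58172989e+01,  6.92186574e-02,
        4.82258108e-02, -6.05621972e-05]), 'eef_pos': array([149.51449023, 606.57566583, 186.97778699]), 'tcp_rot': array([-3.14050397e+00, -1.42222301e-04,  2.89979231e+00]), 'ft_force': array([-0.02087723, -0.09735389, -0.18923725]), 'moment': array([0.02153829, 0.00966114, 0.00650232]), 'grip_force': 0.0, 'opening': 1.0012213641880794}
top [[0.03, 0.98, -0.2, 346.18], [-1.0, 0.02, -0.01, -9.8], [-0.0, 0.2, 0.98, 1013.42], [0.0, 0.0, 0.0, 1.0]] [[433.8, 0.0, 280.7], [0.0, 433.8, 211.2], [0.0, 0.0, 1.0]] [-0.13768546  0.          0.          0.          0.        ]
top old_jar_c 0.6 [233. 150.] [691. 118.  36.] [692. 119.  36.] [28. 20.] 76
top vial_c 0.51 [277. 256.] [442.   7.  37.] [435.   5.  37.] [11.  9.] 90
top vial_c 0.49 [233. 1
[... 1155 characters left out ...]
ne 0.71 [298. 192.] [632. 110.   4.] [651. 120.   4.] [26. 72.] 68
side vial_tray 0.86 [406. 363.] [ 537. -391.    4.] [ 540. -391.    4.] [72. 91.] 50
side vial_tray 0.42 [207. 187.] [440. 253.   4.] [438. 255.   4.] [21. 15.] 90
side cradle 0.71 [207. 151.] [505. 400.  10.] [509. 396.  10.] [27. 52.] 74
side dish 0.84 [362. 251.] [ 640. -138.    3.] [ 644. -135.    3.] [61. 46.] 18
side dish 0.68 [205. 154.] [498. 399.   3.] [510. 406.   3.] [27. 55.] 76
side dish 0.35 [206. 186.] [440. 256.   3.] [439. 257.   3.] [23. 15.] 81
side amber_c 0.93 [309. 310.] [ 436. -232.   47.] [ 437. -232.   47.] [47. 29.] 90
side amber_c 0.21 [404. 362.] [ 512. -401.   47.] [ 516. -405.   47.] [71. 91.] 51
```

View pics/top0.png

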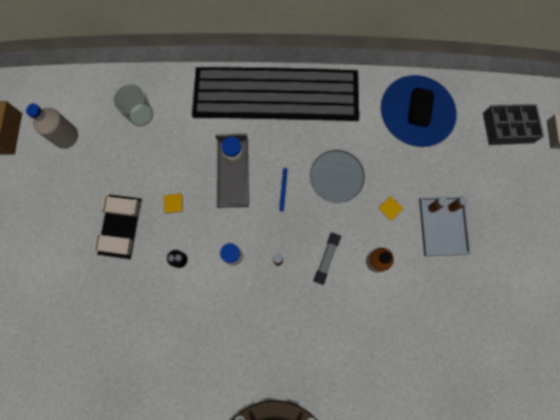

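View pics/side0.png

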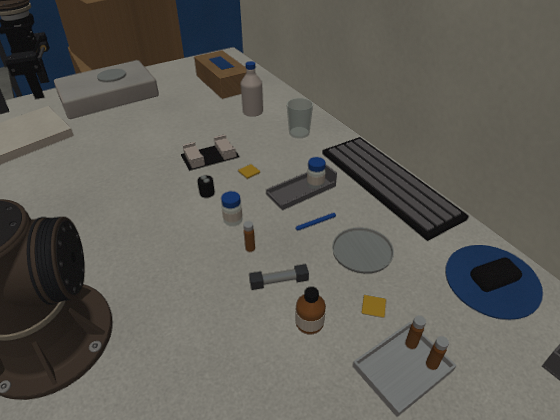

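The pictures show: new jar at top-px (230,253), old jar at (232,147) in the rear of the lane, vial (278,259), cap (177,259), column (328,258), amber bottle (382,259), lane, cradle, dish and tray. The network's second and third hits for amber_c, vial_c and dish are false. I'll compute positions from specific features and a two-view fit.

```bash
cat >> h.py <<'E'
def blob(p,uv,n,rad=25):
    "mask of thing n nearest to pixel uv"
    c=[d for d in eyes.cut_out(p,n) if np.hypot(*(np.array(d["uv"])-uv))<rad]
    return c[0]["mask"] if c else None
def hull(X,r,h):
    a=np.linspace(0,2*np.pi,24); return [(X[0]+r*np.cos(t),X[1]+r*np.sin(t),z) for t in a for z in (X[2],X[2]+h)]
def fitcyl(obs,r,h,z0,x0):
    "fit xy so projected silhouette bbox centre matches masks in all views"
    from scipy.optimize import least_squares
    def f(x):
        o=[]
        for p,m in obs:
            q=np.array([proj(p,P) for P in hull([x[0],x[1],z0],r,h)]); v,u=np.nonzero(m)
            o+=[q[:,0].min()-u.min(),q[:,0].max()-1-u.max(),q[:,1].min()-v.min(),q[:,1].max()-1-v.max()]
        return o
    s=least_squares(f,x0,loss="soft_l1"); return s.x.round(1),np.round(s.fun,1)
E
python3 - <<'E'
from h import *
ps={c:eyes.read_camera(c) for c in ("top","side")}
for n,r,h,z,x0 in [("old_jar_c",23,72,4,(691,119)),("new_jar_c",23,72,0,(440,115)),("vial_c",11.5,75,0,(433,3)),("cap_c",20,48,0,(430,233)),("amber_c",27,95,0,(438,-229)),("dish",68,10,0,(644,-135))]:
    obs=[]
    for c,p in ps.items():
        m=blob(p,proj(p,[*x0,z+h/2]),n)
        if m is not None: obs.append((p,m))
    if obs: print(n,len(obs),*fitcyl(obs,r,h,z,x0))
    else: print(n,"none")
t=ps["top"]
print("newjar",at(t,(230,252.5),72)); print("col ends",at(t,(334,239.5),26),at(t,(321,278),26))
for n,z,x0 in [("lane",18,(651,120)),("vial_tray",18,(530,-393)),("cradle",10,(505,396)),("column_c",20,(450,-110))]:
    m=blob(t,proj(t,[*x0,z]),n)
    if m is None: print(n);continue
    b=cv2.boxPoints(cv2.minAreaRect(cv2.findNonZero(m.astype(np.uint8)))); w=np.array([at(t,q,z)[:2] for q in b]); e=w[1]-w[0],w[2]-w[1]
    print(n,w.mean(0).round(),[(round(np.hypot(*v)),round(np.degrees(np.arctan2(v[1],v[0])))) for v in e])
i=cv2.resize(t["img"][120:300,80:480],None,fx=2,fy=2,interpolation=3); save({"img":i},"topcrop")
E
```

```text
old_jar_c 2 [687.8 115.8] [-0.2  1.4 -0.4  0.1  0.1 -0.8 -1.9  0.3]
new_jar_c 2 [441.6 105.9] [ 0.4  1.3 -0.6 -0.2 -1.8 -0.4 -2.3 -0.2]
vial_c 2 [433.9   2. ] [ 0.1  0.7 -0.7  0.5 -2.2  0.4 -1.9  0.1]
cap_c 2 [431.4 232.9] [ 0.1  1.1 -0.   0.2 -1.5  0.5 -1.5 -0.9]
amber_c 2 [ 438.2 -229.3] [-0.   4.2 -1.5  0.4 -0.8 -0.2 -6.2  0.4]
dish 2 [ 645.2 -136.6] [ 1.2 -0.4  0.  -0.   0.3 -0.6 -1.4  0.5]
newjar [444.51121447 108.00441963  72.        ]
col ends [ 485.34367281 -123.81857878   26.        ] [396.7649569 -94.7845712  26.       ]
lane [650. 121.] [(80, -88), (185, -177)]
vial_tray [ 526. -389.] [(122, -85), (145, -180)]
cradle [507. 393.] [(150, -5), (100, -99)]
column_c [ 444. -108.] [(120, -19), (27, -109)]
```

View pics/topcrop.png

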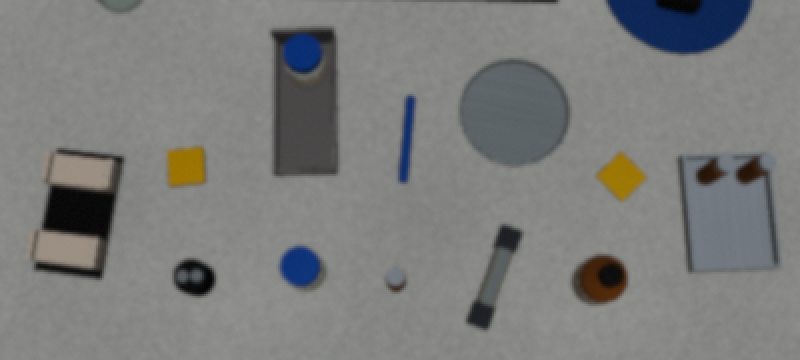

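The crop confirms all detections. Lane rear corners are (272,31),(334,29), front (275,174),(337,173). Cradle base corners are (35,268),(102,276),(122,157),(58,150), and tray corners (688,271),(777,266),(769,154),(680,157). I'll convert these and compute the first move.

```bash
cat >> h.py <<'E'
def go(x,y,z,yaw=None,s=None):
    "tool shift (m) and turn (deg) about tool z to reach world TCP pose, pointing down; yaw of tool x in deg"
    s=s or readout.state(); Rt=R.from_euler("xyz",s["tcp_rot"])
    sh=Rt.inv().apply(np.array([x,y,z])-s["eef_pos"])/1000
    tr=None
    if yaw is not None: tr=(Rt.inv()*R.from_euler("xyz",[np.pi,0,np.radians(yaw)])).as_rotvec(degrees=True).round(1)
    return tr,sh.round(4)
E
python3 - <<'E'
from h import *
t=eyes.read_camera("top")
def c(l,z): return np.array([at(t,(u/2+80,v/2+120),z)[:2] for u,v in l])
for n,l,z in [("lane f",[(275,174),(337,173)],12),("lane r",[(272,31),(334,29)],45),("tray f",[(688,271),(777,266)],18),("tray r",[(680,157),(769,154)],18),("cradle f",[(35,268),(102,276)],6),("cradle r",[(58,150),(122,157)],6),("col",[(509,238),(481,316)],26)]:
    w=c(l,z); print(n,w.round().tolist(),w.mean(0).round(1))
print(np.degrees(readout.state()["tcp_rot"]))
for yaw in (90,-90,180,0): print(yaw,go(690,118,150,yaw))
E
```

```text
lane f [[558.0, 150.0], [561.0, 77.0]] [559.4 113.7]
lane r [[725.0, 159.0], [729.0, 85.0]] [726.9 122.1]
tray f [[453.0, -336.0], [461.0, -445.0]] [ 457.  -390.5]
tray r [[590.0, -331.0], [596.0, -443.0]] [ 593.  -387.1]
cradle f [[437.0, 436.0], [431.0, 352.0]] [434.  393.9]
cradle r [[583.0, 422.0], [576.0, 340.0]] [579.2 381.1]
col [[487.0, -125.0], [397.0, -94.0]] [ 441.6 -109.3]
[1.79995505e+02 6.57236054e-04 1.66145842e+02]
90 (array([ 0. , -0. , 76.1]), array([-0.6417, -0.3452,  0.0375]))
-90 (array([   0. ,    0. , -103.9]), array([-0.6417, -0.3452,  0.0375]))
180 (array([  0. ,   0. , -13.9]), array([-0.6417, -0.3452,  0.0375]))
0 (array([  0. ,  -0. , 166.1]), array([-0.6417, -0.3452,  0.0375]))
```

Call:
{"op": "move_arm", "data": {"plan": [[[0,0,-7],[-0.05,-0.027,0],1],[[0,0,-13.9],[-0.1,-0.054,0],1],[[0,0,-13.9],[-0.15,-0.08,0],1],[[0,0,-13.9],[-0.2,-0.107,0],1],[[0,0,-13.9],[-0.25,-0.134,0],1]]}}

```text
t: 2.58
eef_pos: [361.5, 415.6, 187.7]
tcp_rot: [3.141, 0.0, -3.141]
ft_force: [0.6, 0.6, 0.1]
opening: 0.998
grip_force: 0.0
```

Call:
{"op": "move_arm", "data": {"plan": [[[0,0,0],[-0.042,-0.037,0],1],[[0,0,0],[-0.083,-0.075,0],1],[[0,0,0],[-0.125,-0.112,0],1],[[0,0,0],[-0.166,-0.15,0],1],[[0,0,0],[-0.2,-0.18,0],1]]}}

```text
t: 3.2
eef_pos: [561.9, 235.3, 187.6]
tcp_rot: [3.141, 0.0, 3.142]
ft_force: [0.7, 0.8, -0.2]
opening: 0.999
grip_force: 0.0
```

Run:
```python
from h import *
s=readout.state(); print(s["t"],s["eef_pos"],np.degrees(s["tcp_rot"]),s["joints"])
print(go(685,118.5,187,180),"then",go(685,118.5,40,180))
```

```text
3.2 [561.87046602 235.33563454 187.5846013 ] [1.79992412e+02 1.50053716e-02 1.79996335e+02] [ 2.88225238e-01  4.68102195e-01  1.59963106e+00  5.97405534e-05
  1.07357066e+00 -1.28253564e+00]
(array([ 0.,  0., -0.]), array([-0.1231, -0.1168,  0.0006])) then (array([ 0.,  0., -0.]), array([-0.1231, -0.1168,  0.1476]))
```

Call:
{"op": "move_arm", "data": {"plan": [[[0,0,0],[-0.04,-0.04,0],1],[[0,0,0],[-0.08,-0.08,0],1],[[0,0,0],[-0.123,-0.117,0],1],[[0,0,0],[-0.123,-0.117,0.04],1],[[0,0,0],[-0.123,-0.117,0.04],1]]}}

```text
t: 3.82
eef_pos: [682.2, 119.5, 144.6]
tcp_rot: [-3.141, -0.006, 3.141]
ft_force: [0.5, 0.3, 0.2]
opening: 1.0
grip_force: 0.0
```

Run:
```python
from h import *
p=eyes.read_camera("wrist"); save(p,"w1")
for n,z in (("old_jar_c",40),("lane",18)):
    for d in eyes.cut_out(p,n)[:2]: print(n,d["score"],d["uv"],at(p,d["uv"],z))
print(proj(p,[688,118,76]),proj(p,[685,118.5,60]),readout.state()["eef_pos"])
```

```text
old_jar_c 0.96 [278.8, 212.7] [692.4932474  115.90568865  40.        ]
lane 0.97 [283.5, 149.8] [626.92100799 121.01161956  18.        ]
[280.58128342 219.10798572] [281.13832291 211.37289899] [683.80091212 120.76780874 149.12158698]
```

View pics/w1.png

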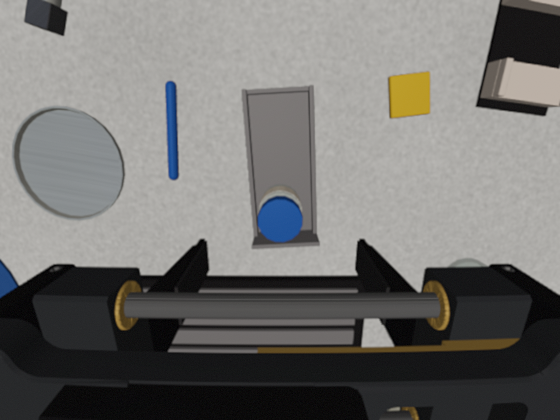

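Wrist view: the old jar's cap is centred at (280,219), matching my prediction. I'll grasp it.

Call:
{"op": "move_arm", "data": {"plan": [[[0,0,0],[-0.003,0,0.04],1],[[0,0,0],[-0.003,0,0.08],1],[[0,0,0],[-0.003,0,0.106],1],[[0,0,0],[-0.003,0,0.106],1],[[0,0,0],[-0.003,0,0.106],-1]]}}

```text
t: 4.6
eef_pos: [687.5, 120.7, 43.8]
tcp_rot: [3.141, 0.003, -3.14]
ft_force: [0.0, 0.5, 0.1]
opening: 0.942
grip_force: 0.0
```

Call:
{"op": "move_arm", "data": {"plan": [[[0,0,0],[0,0,0],-1],[[0,0,0],[0,0,0],-1],[[0,0,0],[0,0,0],-1],[[0,0,0],[0,0,0],-1],[[0,0,0],[0,0,0],-1]]}}

```text
t: 5.22
eef_pos: [686.6, 120.1, 41.6]
tcp_rot: [-3.142, 0.0, -3.141]
ft_force: [0.1, -0.8, 0.3]
opening: 0.459
grip_force: 30.0
```

Call:
{"op": "move_arm", "data": {"plan": [[[0,0,0],[0,0,-0.012],-1],[[0,0,0],[0.03,-0.001,-0.012],-1],[[0,0,0],[0.06,-0.003,-0.012],-1],[[0,0,0],[0.089,-0.004,-0.012],-1],[[0,0,0],[0.089,-0.004,-0.012],-1]]}}

```text
t: 5.85
eef_pos: [596.2, 116.2, 54.4]
tcp_rot: [3.141, -0.001, -3.141]
ft_force: [0.7, -0.7, -1.2]
opening: 0.457
grip_force: 30.0
```

Call:
{"op": "move_arm", "data": {"plan": [[[0,0,0],[0,0,0.006],-1],[[0,0,0],[0,0,0.012],-1],[[0,0,0],[0,0,0.013],-1],[[0,0,0],[0,0,0.013],-1],[[0,0,0],[0,0,0.013],0.5]]}}

```text
t: 6.48
eef_pos: [598.2, 115.9, 40.4]
tcp_rot: [3.142, 0.001, -3.141]
ft_force: [0.5, -0.3, -1.6]
opening: 0.513
grip_force: 0.1
```

Call:
{"op": "move_arm", "data": {"plan": [[[0,0,0],[0,0,0],0.5],[[0,0,0],[0,0,0],0.6],[[0,0,0],[0,0,-0.03],0.6],[[0,0,0],[0,0,-0.07],0.8],[[0,0,0],[0,0,-0.1],0.8]]}}

```text
t: 7.1
eef_pos: [597.7, 116.2, 141.9]
tcp_rot: [3.141, 0.001, -3.141]
ft_force: [-0.2, 0.9, 0.3]
opening: 0.892
grip_force: 0.0
```

Run:
```python
from h import *
p=eyes.read_camera("wrist"); save(p,"w2")
for n,z in (("old_jar_c",40),("lane",18)):
    for d in eyes.cut_out(p,n)[:2]: print(n,d["score"],d["uv"],at(p,d["uv"],z))
print(readout.state()["eef_pos"])
```

```text
old_jar_c 0.7 [277.6, 209.7] [604.51997042 111.38442306  40.        ]
lane 0.64 [285.5, 244.5] [654.65376709 120.4092655   18.        ]
lane 0.23 [274.1, 39.6] [434.47159261 108.02069434  18.        ]
[598.08283293 116.20921768 141.67241479]
```

View pics/w2.png

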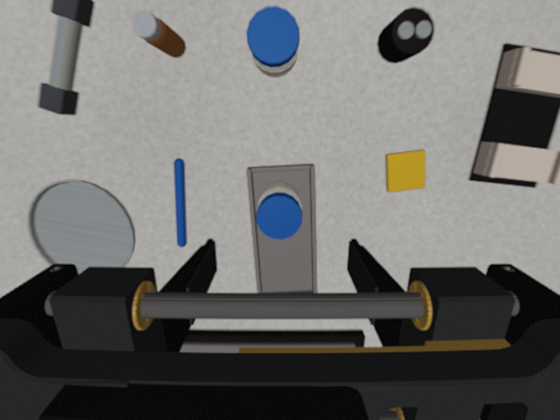

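Old jar stands at the front, cap at (279,216). The new jar's top is at (273,36); next I compute its position and the vial, column, cap and cradle positions from this same view.

Run:
```python
from h import *
p=eyes.read_camera("wrist")
for n,uv,z in [("old",(279,216),76),("new",(273,36),72),("vial",(147,24),75),("cap",(417,30),45),("lane f",(280.5,167),12)]: print(n,at(p,uv,z).round(1))
```

```text
old [600.4 113.3  76. ]
new [446.  108.5  72. ]
vial [436.6   5.9  75. ]
cap [432.3 238.9  45. ]
lane f [563.2 114.4  12. ]
```

Call:
{"op": "move_arm", "data": {"plan": [[[0,0,0],[0.05,-0.002,0],1],[[0,0,0],[0.1,-0.005,0],1],[[0,0,0],[0.14,-0.009,0],1],[[0,0,0],[0.155,-0.009,0],1],[[0,0,0],[0.155,-0.009,0.0],1]]}}

```text
t: 7.92
eef_pos: [442.6, 107.0, 140.3]
tcp_rot: [3.142, -0.0, -3.141]
ft_force: [-0.6, -0.0, -0.3]
opening: 1.003
grip_force: 0.0
```

Call:
{"op": "move_arm", "data": {"plan": [[[0,0,0],[-0.001,0.001,0.05],1],[[0,0,0],[-0.001,0.001,0.09],1],[[0,0,0],[-0.001,0.001,0.104],1],[[0,0,0],[-0.001,0.001,0.104],1],[[0,0,0],[-0.001,0.001,0.104],-1]]}}

```text
t: 8.55
eef_pos: [444.5, 108.1, 37.5]
tcp_rot: [3.141, 0.002, -3.141]
ft_force: [-1.2, 0.1, 0.4]
opening: 0.942
grip_force: 0.0
```

Call:
{"op": "move_arm", "data": {"plan": [[[0,0,0],[0,0,0],-1],[[0,0,0],[0,0,0],-1],[[0,0,0],[0,0,0],-1],[[0,0,0],[0,0,0],-1],[[0,0,0],[0,0,-0.03],-1]]}}

```text
t: 9.18
eef_pos: [442.6, 107.8, 65.7]
tcp_rot: [-3.141, -0.004, -3.141]
ft_force: [-0.3, 0.3, 0.1]
opening: 0.429
grip_force: 0.0
```

Call:
{"op": "move_arm", "data": {"plan": [[[0,0,0],[0,0,-0.05],-1],[[0,0,0],[0,0,-0.09],-1],[[0,0,0],[-0.045,0.002,-0.09],-1],[[0,0,0],[-0.09,0.005,-0.09],-1],[[0,0,0],[-0.09,0.005,-0.09],-1]]}}

```text
t: 9.8
eef_pos: [535.6, 113.0, 156.1]
tcp_rot: [3.141, 0.001, -3.141]
ft_force: [-1.1, -0.2, 0.1]
opening: 0.005
grip_force: 0.0
```

The jar was not caught, because I lifted before the grip had built up. Checking where it is now.

Run:
```python
from h import *
p=eyes.read_camera("top"); s=eyes.read_camera("side")
i=np.hstack([cv2.resize(p["img"][120:300,130:330],None,fx=2,fy=2),cv2.resize(s["img"][130:310,180:380],None,fx=2,fy=2)]); save({"img":i},"chk")
w=eyes.read_camera("wrist")
for d in eyes.cut_out(w,"new_jar_c"): print(d["score"],d["uv"],at(w,d["uv"],40))
```

```text
0.91 [278.8, 116.0] [442.90357848 109.43063703  40.        ]
```

View pics/chk.png

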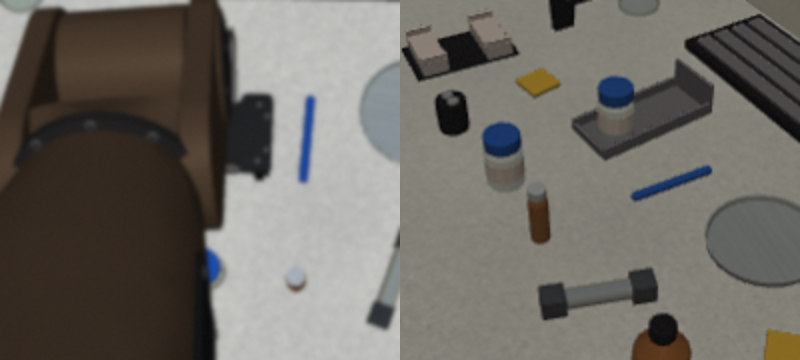

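Side half: the new jar still stands upright at crop (503,160), at about (443,109), and the old jar is in the lane front. Retry with a longer close.

Call:
{"op": "move_arm", "data": {"plan": [[[0,0,0],[0.05,-0.003,0],1],[[0,0,0],[0.091,-0.005,0],1],[[0,0,0],[0.091,-0.005,0],1],[[0,0,0],[0.091,-0.005,0],1],[[0,0,0],[0.091,-0.005,0.02],1]]}}

```text
t: 10.62
eef_pos: [444.2, 108.1, 137.2]
tcp_rot: [3.141, 0.003, -3.141]
ft_force: [0.0, -0.3, 0.1]
opening: 0.476
grip_force: 0.0
```

Call:
{"op": "move_arm", "data": {"plan": [[[0,0,0],[0,0.001,0.04],1],[[0,0,0],[0,0.001,0.08],1],[[0,0,0],[0,0.001,0.101],1],[[0,0,0],[0,0.001,0.101],-1],[[0,0,0],[0,0.001,0.101],-1]]}}

```text
t: 11.25
eef_pos: [443.3, 109.0, 36.1]
tcp_rot: [3.141, 0.001, -3.141]
ft_force: [-1.0, 0.0, 0.8]
opening: 0.691
grip_force: 0.0
```

Call:
{"op": "move_arm", "data": {"plan": [[[0,0,0],[0,0,0],-1],[[0,0,0],[0,0,0],-1],[[0,0,0],[0,0,0],-1],[[0,0,0],[0,0,0],-1],[[0,0,0],[0,0,0],-1]]}}

```text
t: 11.88
eef_pos: [443.0, 109.0, 36.1]
tcp_rot: [3.141, 0.001, -3.141]
ft_force: [-0.6, -1.6, 6.3]
opening: 0.457
grip_force: 30.0
```

Call:
{"op": "move_arm", "data": {"plan": [[[0,0,0],[0,0,-0.05],-1],[[0,0,0],[0,0,-0.1],-1],[[0,0,0],[-0.04,0.002,-0.1],-1],[[0,0,0],[-0.08,0.004,-0.1],-1],[[0,0,0],[-0.08,0.004,-0.1],-1]]}}

```text
t: 12.5
eef_pos: [524.3, 113.0, 135.3]
tcp_rot: [3.141, 0.001, -3.141]
ft_force: [-1.3, 1.5, -1.5]
opening: 0.46
grip_force: 30.0
```

Call:
{"op": "move_arm", "data": {"plan": [[[0,0,0],[-0.04,0.002,0],-1],[[0,0,0],[-0.08,0.004,0],-1],[[0,0,0],[-0.12,0.006,0],-1],[[0,0,0],[-0.16,0.008,0],-1],[[0,0,0],[-0.16,0.008,0],-1]]}}

```text
t: 13.12
eef_pos: [683.2, 121.0, 134.4]
tcp_rot: [3.142, -0.001, -3.141]
ft_force: [-0.7, -0.1, -1.6]
opening: 0.458
grip_force: 30.0
```

Call:
{"op": "move_arm", "data": {"plan": [[[0,0,0],[0,0,0.05],-1],[[0,0,0],[0,0,0.08],-1],[[0,0,0],[0,0,0.09],-1],[[0,0,0],[0,0,0.095],-1],[[0,0,0],[0,0,0.095],-1]]}}

```text
t: 13.75
eef_pos: [682.7, 121.2, 41.5]
tcp_rot: [3.141, 0.001, -3.141]
ft_force: [-0.1, -0.2, -0.8]
opening: 0.456
grip_force: 30.0
```

Call:
{"op": "move_arm", "data": {"plan": [[[0,0,0],[0,0,0],0.3],[[0,0,0],[0,0,0],0.5],[[0,0,0],[0,0,-0.01],0.5],[[0,0,0],[0,0,-0.05],0.6],[[0,0,0],[0,0,-0.1],0.8]]}}

```text
t: 14.38
eef_pos: [682.2, 121.1, 141.7]
tcp_rot: [-3.142, -0.001, -3.141]
ft_force: [1.3, 0.6, 0.2]
opening: 0.853
grip_force: 0.0
```

Run:
```python
from h import *
p=eyes.read_camera("wrist"); save(p,"w3")
for n,z in (("old_jar_c",40),("lane",18)):
    for d in eyes.cut_out(p,n)[:2]: print(n,d["score"],d["uv"],at(p,d["uv"],z))
print(readout.state()["eef_pos"],proj(p,[598,115.5,76]),proj(p,[683,120,76]))
```

```text
old_jar_c 0.77 [270.6, 125.9] [601.91030889 109.5496107   40.        ]
lane 0.95 [285.4, 164.0] [642.62988395 124.68517377  18.        ]
[683.81137196 121.29747586 144.32966552] [275.86787848 121.54802506] [281.00112193 214.79628908]
```

View pics/w3.png

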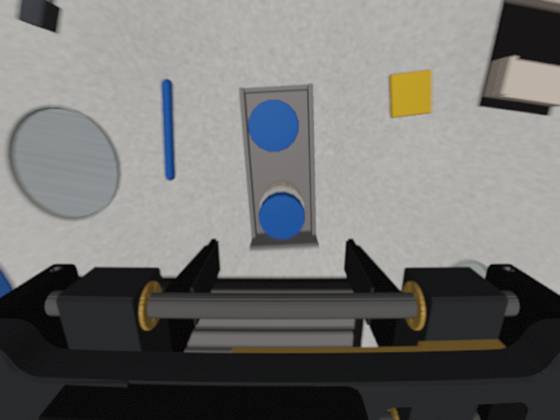

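Both jars are in the lane: caps at (273,125) and (282,215). Next, the cap.

Call:
{"op": "move_arm", "data": {"plan": [[[0,0,0],[0.05,0.023,0],1],[[0,0,0],[0.1,0.046,0],1],[[0,0,0],[0.15,0.069,0],1],[[0,0,0],[0.2,0.092,0],1],[[0,0,0],[0.25,0.115,0],1]]}}

```text
t: 15.15
eef_pos: [430.4, 236.3, 140.1]
tcp_rot: [-3.141, -0.001, -3.141]
ft_force: [0.2, 0.7, -0.1]
opening: 0.999
grip_force: 0.0
```

Call:
{"op": "move_arm", "data": {"plan": [[[0,0,0],[0,0,0.05],1],[[0,0,0],[0,0,0.1],1],[[0,0,0],[0,0,0.128],1],[[0,0,0],[0,0,0.129],1],[[0,0,0],[0,0,0.129],-1]]}}

```text
t: 15.78
eef_pos: [432.7, 236.0, 12.2]
tcp_rot: [3.141, 0.0, -3.141]
ft_force: [-0.1, 0.6, 0.5]
opening: 0.941
grip_force: 0.0
```

Call:
{"op": "move_arm", "data": {"plan": [[[0,0,0],[0,0,0],-1],[[0,0,0],[0,0,0],-1],[[0,0,0],[0,0,0],-1],[[0,0,0],[0,0,0],-1],[[0,0,0],[0,0,0],-1]]}}

```text
t: 16.4
eef_pos: [432.5, 236.0, 11.6]
tcp_rot: [3.141, 0.0, -3.141]
ft_force: [-0.3, -0.7, 0.7]
opening: 0.424
grip_force: 0.3
```

Call:
{"op": "move_arm", "data": {"plan": [[[0,0,0],[0,0,0],-1],[[0,0,0],[0,0,0],-1],[[0,0,0],[0,0,-0.04],-1],[[0,0,0],[0,0,-0.09],-1],[[0,0,0],[0,0,-0.13],-1]]}}

```text
t: 17.02
eef_pos: [432.4, 235.9, 143.2]
tcp_rot: [3.141, 0.0, -3.141]
ft_force: [-0.2, 0.5, -0.5]
opening: 0.407
grip_force: 30.0
```

Call:
{"op": "move_arm", "data": {"plan": [[[0,0,0],[-0.026,-0.046,0],-1],[[0,0,0],[-0.052,-0.092,0],-1],[[0,0,0],[-0.078,-0.138,0],-1],[[0,0,0],[-0.104,-0.184,0],-1],[[0,0,0],[-0.13,-0.23,0],-1]]}}

```text
t: 17.65
eef_pos: [563.2, 4.4, 141.4]
tcp_rot: [3.141, -0.0, -3.141]
ft_force: [1.1, 1.2, -0.5]
opening: 0.41
grip_force: 30.0
```

Call:
{"op": "move_arm", "data": {"plan": [[[0,0,0],[-0.026,-0.046,0],-1],[[0,0,0],[-0.052,-0.092,0],-1],[[0,0,0],[-0.078,-0.138,0],-1],[[0,0,0],[-0.083,-0.142,0],-1],[[0,0,0],[-0.083,-0.142,0],-1]]}}

```text
t: 18.27
eef_pos: [645.4, -135.8, 140.9]
tcp_rot: [3.141, -0.001, -3.141]
ft_force: [-0.4, 0.0, -0.1]
opening: 0.409
grip_force: 30.0
```

Call:
{"op": "move_arm", "data": {"plan": [[[0,0,0],[0,0,0.05],-1],[[0,0,0],[0,0,0.1],-1],[[0,0,0],[0,0,0.122],-1],[[0,0,0],[0,0,0.1265],-1],[[0,0,0],[0,0,0.1265],-1]]}}

```text
t: 18.9
eef_pos: [645.6, -134.8, 15.7]
tcp_rot: [3.141, 0.0, -3.14]
ft_force: [0.5, -0.4, -0.3]
opening: 0.41
grip_force: 30.0
```

Call:
{"op": "move_arm", "data": {"plan": [[[0,0,0],[0,0,0],0.3],[[0,0,0],[0,0,0],0.3],[[0,0,0],[0,0,-0.01],0.3],[[0,0,0],[0,0,-0.06],0.3],[[0,0,0],[0,0,-0.12],0.5]]}}

```text
t: 19.52
eef_pos: [645.2, -135.8, 136.3]
tcp_rot: [3.141, -0.001, -3.141]
ft_force: [-0.1, -0.1, 0.3]
opening: 0.708
grip_force: 0.0
```

Run:
```python
from h import *
p=eyes.read_camera("wrist"); save(p,"w4")
for n,z in (("cap_c",22),("column_c",13),("amber_c",47),("vial_c",37)):
    for d in eyes.cut_out(p,n)[:2]: print(n,d["score"],d["uv"],at(p,d["uv"],z))
print(readout.state()["eef_pos"])
```

```text
cap_c 0.68 [280.6, 206.2] [ 651.4032334  -137.38187558   22.        ]
column_c 0.8 [298.4, 30.9] [ 473.84902124 -119.83434508   13.        ]
column_c 0.31 [284.5, 178.8] [ 622.13532229 -133.05322451   13.        ]
amber_c 0.84 [187.5, 10.5] [ 466.41791466 -218.70324622   47.        ]
vial_c 0.72 [417.6, 3.6] [456.218676   -13.32228777  37.        ]
vial_c 0.27 [44.7, 90.2] [ 528.45562997 -369.6407976    37.        ]
[ 645.47849636 -135.81960251  135.32479013]
```

View pics/w4.png

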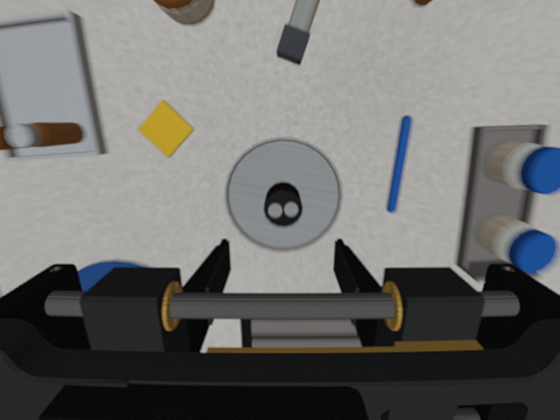

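Cap stands in the dish at (283,206). Go above the column and look.

Call:
{"op": "move_arm", "data": {"plan": [[[0,0,0],[0.05,0.006,-0.015],0.6],[[0,0,0],[0.1,0.013,-0.025],0.6],[[0,0,10],[0.15,0.02,-0.025],0.6],[[0,0,19],[0.202,0.027,-0.025],0.6],[[0,0,19],[0.202,0.027,-0.025],0.6]]}}

```text
t: 20.4
eef_pos: [440.4, -108.2, 159.3]
tcp_rot: [3.141, -0.003, 2.808]
ft_force: [0.8, 0.1, -0.5]
opening: 0.799
grip_force: 0.0
```

Run:
```python
from h import *
p=eyes.read_camera("wrist"); save(p,"w5")
for d in eyes.cut_out(p,"column_c")[:2]:
    r=cv2.boxPoints(cv2.minAreaRect(cv2.findNonZero(d["mask"].astype(np.uint8)))); w=np.array([at(p,q,22)[:2] for q in r]); print(d["score"],w.round().tolist(),w.mean(0))
for d in eyes.cut_out(p,"amber_c")[:2]: print(d["score"],d["uv"],at(p,d["uv"],47))
s=readout.state();print(s["eef_pos"],np.degrees(s["tcp_rot"]))
```

```text
0.57 [[381.0, -102.0], [389.0, -78.0], [506.0, -117.0], [496.0, -144.0]] [ 443.00790768 -110.09052141]
0.79 [182.3, 233.6] [ 439.01211676 -229.09171759   47.        ]
0.67 [378.1, 166.2] [437.07407623   1.48382336  47.        ]
[ 444.37163457 -109.30739     159.67546053] [ 1.79994383e+02 -8.87587348e-03  1.61098795e+02]
```

View pics/w5.png

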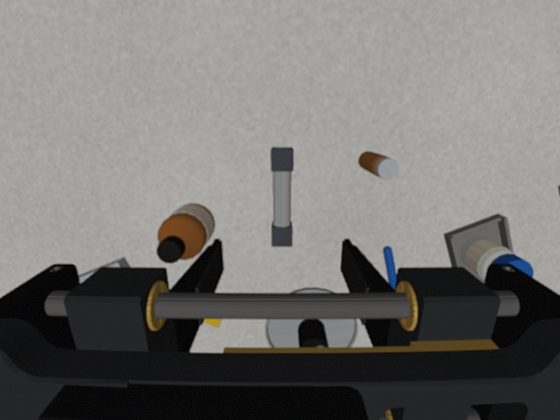

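The column is aligned under the hand (centre (283,197)), and the amber bottle's cap at (171,248) stays outside the gripper body by about 11 mm. Descending.

Call:
{"op": "move_arm", "data": {"plan": [[[0,0,0],[0,0,0.05],0.6],[[0,0,0],[0,0,0.1],0.5],[[0,0,0],[0,0,0.13],0.5],[[0,0,0],[0,0,0.145],0.5],[[0,0,0],[0,0,0.153],0.5]]}}

```text
t: 21.18
eef_pos: [444.1, -109.0, 5.5]
tcp_rot: [3.141, -0.002, 2.812]
ft_force: [1.0, 0.7, 0.8]
opening: 0.751
grip_force: 0.0
```

Call:
{"op": "move_arm", "data": {"plan": [[[0,0,0],[0,0,0],-1],[[0,0,0],[0,0,0],-1],[[0,0,0],[0,0,0],-1],[[0,0,0],[0,0,0],-1],[[0,0,0],[0,0,0],-1]]}}

```text
t: 21.8
eef_pos: [443.8, -109.1, 7.2]
tcp_rot: [3.142, 0.0, 2.811]
ft_force: [0.2, 0.9, 0.2]
opening: 0.28
grip_force: 0.0
```

Call:
{"op": "move_arm", "data": {"plan": [[[0,0,0],[0,0,0],-1],[[0,0,0],[0,0,0],-1],[[0,0,0],[0,0,0],-1],[[0,0,0],[0,0,0],-1],[[0,0,0],[0,0,0],-1]]}}

```text
t: 22.42
eef_pos: [443.7, -109.1, 7.0]
tcp_rot: [3.141, 0.0, 2.811]
ft_force: [0.7, 0.1, 0.3]
opening: 0.001
grip_force: 0.0
```

Fingers shut on nothing. Looking.

Run:
```python
from h import *
p=eyes.read_camera("wrist"); s=eyes.read_camera("side")
i=np.hstack([p["img"][100:420,130:430],cv2.resize(s["img"][200:360,200:400],None,fx=2,fy=2)]); save({"img":i},"c5")
for n in ("column_c","amber_c"):
  for d in eyes.cut_out(s,n)[:2]: print(n,d["score"],d["uv"],at(s,d["uv"],13))
```

```text
column_c 0.88 [266.0, 279.3] [ 417.27094227 -104.1867114    13.        ]
amber_c 0.62 [308.1, 310.4] [ 448.23804568 -212.43163201   13.        ]
amber_c 0.16 [267.5, 278.3] [ 421.1725759  -103.49430422   13.        ]
```

View pics/c5.png

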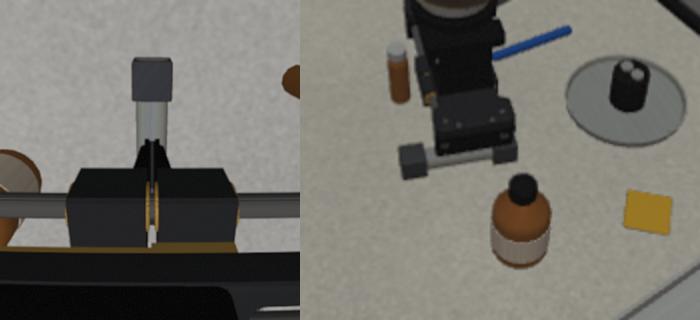

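Run:
```python
from h import *
p=eyes.read_camera("wrist"); s=readout.state(); e=s["eef_pos"]; print(e,s["opening"],np.round(p["extrinsics"],2).tolist())
for dz in (-5,0,10,20,30,40): print(dz,proj(p,e+[0,0,dz]).round())
i=cv2.resize(p["img"][150:300,200:360],None,fx=4,fy=4,interpolation=3); save({"img":i},"c6")
for d in eyes.cut_out(p,"column_c")[:2]:
    v,u=np.nonzero(d["mask"]); print(d["score"],u.min(),u.max(),v.min(),v.max())
for x in (-60,-34,0,34,60):
    a=np.radians(161); q=np.array([443-0+x*np.cos(a),-110+x*np.sin(a)]); print(x,proj(p,[*q,26]).round())
```

```text
[ 443.72420196 -109.03500563    7.01582742] 0.0007410928711446227 [[0.32, -0.91, -0.27, 365.57], [0.95, 0.31, 0.09, -83.06], [0.0, -0.29, 0.96, 203.44], [0.0, 0.0, 0.0, 1.0]]
-5 [283. 238.]
0 [283. 241.]
10 [283. 246.]
20 [283. 252.]
30 [283. 259.]
40 [283. 266.]
0.56 260 303 156 251
-60 [281. 326.]
-34 [281. 295.]
0 [281. 251.]
34 [281. 202.]
60 [281. 161.]
```

View pics/c6.png

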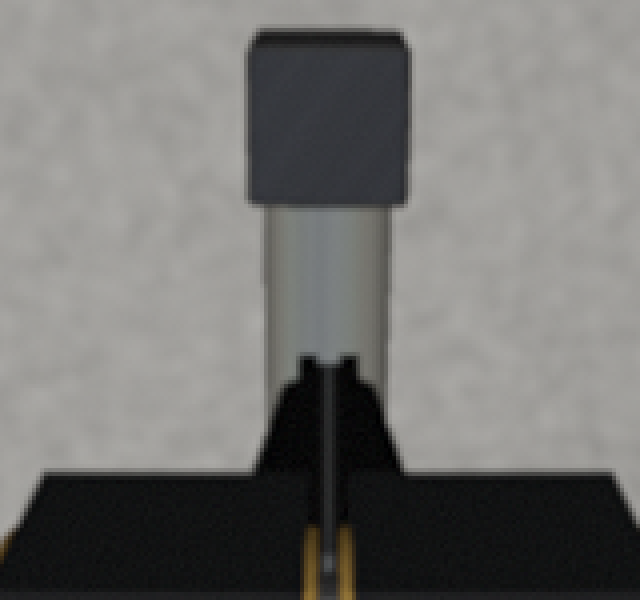

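The tips show at (282,240), just above the column body. So the real finger tips are evidently higher than I assumed and closed over the bar. I'll open, then lower in small steps while watching the force.

Call:
{"op": "move_arm", "data": {"plan": [[[0,0,0],[0,0,-0.005],0.3],[[0,0,0],[0,0,-0.005],0.3],[[0,0,0],[0,0,-0.005],0.3],[[0,0,0],[0,0,-0.005],0.3],[[0,0,0],[0,0,-0.005],0.3]]}}

```text
t: 23.35
eef_pos: [443.7, -109.0, 12.0]
tcp_rot: [3.141, -0.0, 2.811]
ft_force: [0.6, -1.1, 1.3]
opening: 0.473
grip_force: 0.0
```

Call:
{"op": "move_arm", "data": {"plan": [[[0,0,0],[0,0,0],0.3],[[0,0,0],[0,0,0],0.3],[[0,0,0],[0,0,0.004],0.3],[[0,0,0],[0,0,0.008],0.3],[[0,0,0],[0,0,0.01],0.3]]}}

```text
t: 23.98
eef_pos: [443.6, -109.0, 1.6]
tcp_rot: [3.141, -0.001, 2.811]
ft_force: [1.1, 0.7, 0.4]
opening: 0.652
grip_force: 0.0
```

Run:
```python
from h import *
s=eyes.read_camera("side"); w=eyes.read_camera("wrist"); st=readout.state(); print(st["eef_pos"],st["ft_force"],st["opening"])
i=np.hstack([cv2.resize(s["img"][220:320,220:345],None,fx=4,fy=4,interpolation=3),w["img"][20:420,130:430]]); save({"img":i},"c7")
```

```text
[ 443.5666316  -108.99744687    1.68465414] [-0.41593507 -0.08238114 -0.87424635] 0.6470341773894148
```

View pics/c7.png

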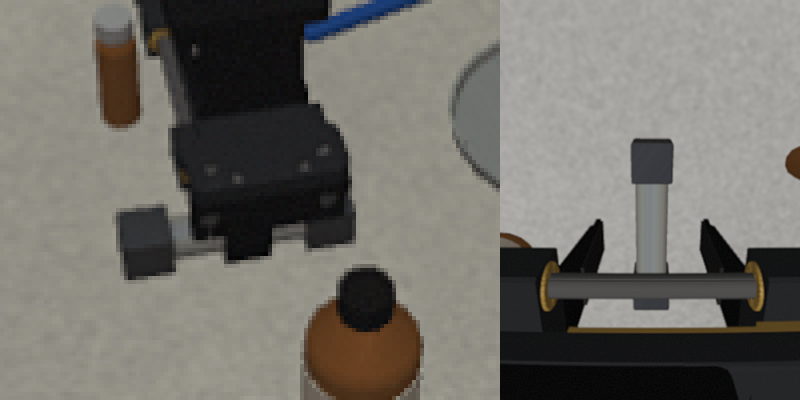

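Wrist half: the open fingers straddle the bar at (650,210), and the side half shows a tip near bench level. Closing here.

Call:
{"op": "move_arm", "data": {"plan": [[[0,0,0],[0,0,0.002],-1],[[0,0,0],[0,0,0.002],-1],[[0,0,0],[0,0,0.002],-1],[[0,0,0],[0,0,0.002],-1],[[0,0,0],[0,0,0.002],-1]]}}

```text
t: 24.7
eef_pos: [443.7, -109.0, 0.1]
tcp_rot: [3.142, 0.0, 2.811]
ft_force: [1.1, -0.3, -0.0]
opening: 0.182
grip_force: 0.0
```

Call:
{"op": "move_arm", "data": {"plan": [[[0,0,0],[0,0,0],-1],[[0,0,0],[0,0,0],-1],[[0,0,0],[0,0,0],-1]]}}

```text
t: 25.08
eef_pos: [443.7, -109.0, 0.0]
tcp_rot: [3.142, 0.0, 2.811]
ft_force: [0.3, -0.1, -0.7]
opening: 0.003
grip_force: 0.0
```

Shut again with no force at TCP z = 0. I need to know whether the tips are at bench height (so the bar's shaft gives no contact) or still above it. A 2 mm touch test will tell.

Call:
{"op": "move_arm", "data": {"plan": [[[0,0,0],[0,0,0.001],-1],[[0,0,0],[0,0,0.002],-1],[[0,0,0],[0,0,0.002],-1]]}}

```text
t: 25.45
eef_pos: [443.7, -109.0, -2.1]
tcp_rot: [3.141, -0.0, 2.811]
ft_force: [-0.0, 0.4, 0.7]
opening: 0.0
grip_force: 0.0
```

Run:
```python
from h import *
w=eyes.read_camera("wrist"); st=readout.state(); print(st["eef_pos"],st["ft_force"],st["opening"],st["moment"])
i=cv2.resize(w["img"][130:330,180:380],None,fx=3,fy=3,interpolation=3); save({"img":i},"c8")
```

```text
[ 443.67571841 -109.02577747   -2.05744358] [-0.12894216  0.19594556 -0.02531362] 0.004065364976565401 [-0.03737351  0.01043279  0.01393699]
```

View pics/c8.png

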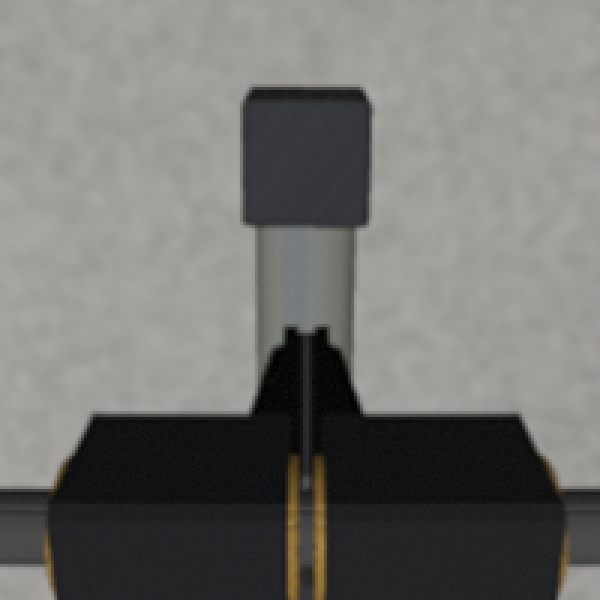

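The tip pixels (row 239) did not move relative to the camera as I descended 9 mm, so the tips are wholly visible above the shaft. The reported z seems biased low. Measuring with the fitting's apparent width.

Run:
```python
from h import *
w=eyes.read_camera("wrist"); a=np.radians(161); ax=np.array([np.cos(a),np.sin(a)]); n=np.array([-ax[1],ax[0]])
g=w["img"].astype(int).sum(2)
for r in (170,180,190): print(r,np.nonzero(g[r,240:320]<250)[0][[0,-1]]+240, "shaft/bg", g[210,255:310:6].tolist() if r==170 else "")
print([int(x) for x in g[150:215:2,281]])
for b in (0,10,20,30):
    q=dict(w); E=np.array(w["extrinsics"]); E[2,3]+=b; q["extrinsics"]=E
    l=[proj(q,[*(np.array([443.4,-109.6])+x*ax+y*n),26]) for x,y in ((47,-13),(47,13),(60,0),(34,0))]
    print(b,"width",round(abs(l[0][0]-l[1][0]),1),"rows mid,end,inner",[round(v[1],1) for v in (l[0],l[2],l[3])])
```

```text
170 [261 302] shaft/bg [473, 476, 313, 370, 362, 377, 345, 263, 449, 463]
180 [261 302] shaft/bg 
190 [261 302] shaft/bg 
[463, 461, 464, 471, 394, 142, 112, 156, 173, 170, 172, 174, 179, 174, 175, 174, 168, 166, 172, 166, 170, 168, 171, 163, 162, 169, 165, 177, 341, 370, 368, 368, 371]
0 width 43.9 rows mid,end,inner [np.float64(185.3), np.float64(163.2), np.float64(206.3)]
10 width 41.6 rows mid,end,inner [np.float64(182.0), np.float64(161.1), np.float64(202.0)]
20 width 39.5 rows mid,end,inner [np.float64(179.0), np.float64(159.1), np.float64(198.1)]
30 width 37.6 rows mid,end,inner [np.float64(176.3), np.float64(157.4), np.float64(194.6)]
```

Run:
```python
from h import *
s=eyes.read_camera("side")
for d in (31,37,43):
    for x in (-10,10):
        a=np.radians(161); q=np.array([443.7,-109])-d*np.array([np.sin(a),-np.cos(a)])+x*np.array([np.cos(a),np.sin(a)])
        print(d,x,[proj(s,[*q,z]).round().tolist() for z in (0,15,30)])
```

```text
31 -10 [[286.0, 291.0], [286.0, 286.0], [286.0, 281.0]]
31 10 [[277.0, 292.0], [277.0, 288.0], [276.0, 283.0]]
37 -10 [[287.0, 293.0], [287.0, 288.0], [287.0, 283.0]]
37 10 [[277.0, 295.0], [277.0, 290.0], [277.0, 285.0]]
43 -10 [[288.0, 295.0], [288.0, 291.0], [288.0, 286.0]]
43 10 [[278.0, 297.0], [278.0, 292.0], [278.0, 287.0]]
```

The side view puts the real tips at about z = 26 when the TCP reads 1.6, so the tips are about 25 mm above the reported TCP. I'll open, descend to about -20 by the readout, and watch the force.

Call:
{"op": "move_arm", "data": {"plan": [[[0,0,0],[0,0,-0.012],0.3],[[0,0,0],[0,0,-0.012],0.3],[[0,0,0],[0,0,-0.012],0.3],[[0,0,0],[0,0,-0.012],0.3],[[0,0,0],[0,0,-0.012],0.3]]}}

```text
t: 26.22
eef_pos: [443.6, -109.0, 9.9]
tcp_rot: [3.141, -0.0, 2.811]
ft_force: [-0.2, -0.0, -0.6]
opening: 0.472
grip_force: 0.0
```

Call:
{"op": "move_arm", "data": {"plan": [[[0,0,0],[0,0,0],0.3],[[0,0,0],[0,0,0.01],0.3],[[0,0,0],[0,0,0.018],0.3],[[0,0,0],[0,0,0.024],0.3],[[0,0,0],[0,0,0.024],0.3]]}}

```text
t: 26.85
eef_pos: [443.4, -108.9, -14.6]
tcp_rot: [3.141, -0.001, 2.811]
ft_force: [0.4, 0.3, 0.7]
opening: 0.648
grip_force: 0.0
```

Call:
{"op": "move_arm", "data": {"plan": [[[0,0,0],[0,0,0.002],0.3],[[0,0,0],[0,0,0.004],0.3],[[0,0,0],[0,0,0.004],0.3]]}}

```text
t: 27.22
eef_pos: [443.7, -109.1, -18.0]
tcp_rot: [3.142, -0.0, 2.811]
ft_force: [-0.2, 0.5, 0.4]
opening: 0.65
grip_force: 0.0
```

No contact with the bench yet, which confirms the offset. Two more mm, then close.

Call:
{"op": "move_arm", "data": {"plan": [[[0,0,0],[0,0,0.002],0.3],[[0,0,0],[0,0,0.002],-1],[[0,0,0],[0,0,0.002],-1],[[0,0,0],[0,0,0.002],-1],[[0,0,0],[0,0,0.002],-1]]}}

```text
t: 27.85
eef_pos: [443.7, -109.0, -20.0]
tcp_rot: [3.142, 0.0, 2.811]
ft_force: [-0.5, 0.3, 0.6]
opening: 0.287
grip_force: 0.0
```

Call:
{"op": "move_arm", "data": {"plan": [[[0,0,0],[0,0,0],-1],[[0,0,0],[0,0,0],-1],[[0,0,0],[0,0,0],-1]]}}

```text
t: 28.22
eef_pos: [443.7, -109.1, -20.0]
tcp_rot: [3.141, 0.0, 2.811]
ft_force: [0.2, -0.9, 0.6]
opening: 0.224
grip_force: 30.0
```

Gripped (21 mm). Lift and turn to the cradle's direction.

Call:
{"op": "move_arm", "data": {"plan": [[[0,0,0],[0,0,-0.03],-1],[[0,0,0],[0,0,-0.08],-1],[[0,0,0],[0,0,-0.13],-1],[[0,0,-7],[0,0,-0.13],-1],[[0,0,-14],[0,0,-0.13],-1]]}}

```text
t: 28.85
eef_pos: [443.6, -109.0, 110.6]
tcp_rot: [-3.141, 0.001, 3.059]
ft_force: [0.9, 0.0, -2.9]
opening: 0.226
grip_force: 30.0
```

Run:
```python
from h import *
st=readout.state(); print(st["eef_pos"],np.degrees(st["tcp_rot"]),st["opening"])
print(go(507,387.5,110,175))
```

```text
[ 443.64423435 -108.97832164  110.55998312] [-1.79989152e+02  5.61935048e-02  1.75277407e+02] 0.2264255699223542
(array([-0. ,  0.1,  0.3]), array([-0.0223,  0.5   ,  0.0005]))
```

Call:
{"op": "move_arm", "data": {"plan": [[[0,0,0],[-0.002,0.05,0],-1],[[0,0,0],[-0.004,0.1,0],-1],[[0,0,0],[-0.007,0.15,0],-1],[[0,0,0],[-0.009,0.2,0],-1],[[0,0,0],[-0.011,0.25,0],-1]]}}

```text
t: 29.48
eef_pos: [476.0, 140.7, 109.9]
tcp_rot: [-3.142, -0.0, 3.055]
ft_force: [0.8, -1.0, -2.3]
opening: 0.226
grip_force: 30.0
```

Call:
{"op": "move_arm", "data": {"plan": [[[0,0,0],[-0.002,0.05,0],-1],[[0,0,0],[-0.004,0.1,0],-1],[[0,0,0],[-0.007,0.15,0],-1],[[0,0,0],[-0.009,0.2,0],-1],[[0,0,0],[-0.011,0.25,0],-1]]}}

```text
t: 30.1
eef_pos: [508.5, 388.7, 109.6]
tcp_rot: [-3.141, -0.001, 3.055]
ft_force: [1.0, 0.5, -1.7]
opening: 0.226
grip_force: 30.0
```

Run:
```python
from h import *
w=eyes.read_camera("wrist"); s=eyes.read_camera("side"); save(w,"c9")
st=readout.state(); print(st["eef_pos"],np.degrees(st["tcp_rot"]),st["opening"])
for p,nm in ((w,"wrist"),(s,"side")):
  for n,z in (("column_c",145),("cradle",20)):
    for d in eyes.cut_out(p,n)[:1]:
        r=cv2.boxPoints(cv2.minAreaRect(cv2.findNonZero(d["mask"].astype(np.uint8)))); print(nm,n,d["score"],d["uv"],r.round().tolist(),at(p,d["uv"],z).round())
print("cradle corners expected", [proj(w,[*(np.array([507,387.5])+R.from_euler("z",-5,degrees=True).as_matrix()[:2,:2]@np.array(c)),6]).round().tolist() for c in ((-75,-42.5),(-75,42.5),(75,42.5),(75,-42.5))])
```

```text
[508.48890301 391.08622994 109.26457941] [1.79950474e+02 9.13509277e-03 1.75226189e+02] 0.2213784286708448
wrist column_c 0.62 [279.1, 231.6] [[258.0, 162.0], [306.0, 162.0], [306.0, 347.0], [258.0, 347.0]] [488. 388. 145.]
wrist cradle 0.95 [285.0, 164.8] [[236.0, 130.0], [327.0, 130.0], [327.0, 263.0], [236.0, 263.0]] [466. 395.  20.]
side column_c 0.65 [199.5, 111.0] [[179.0, 109.0], [224.0, 99.0], [227.0, 112.0], [182.0, 122.0]] [497. 391. 145.]
side cradle 0.88 [205.7, 152.0] [[180.0, 145.0], [231.0, 132.0], [238.0, 158.0], [187.0, 171.0]] [495. 383.  20.]
cradle corners expected [[239.0, 130.0], [323.0, 130.0], [318.0, 265.0], [244.0, 265.0]]
```

View pics/c9.png

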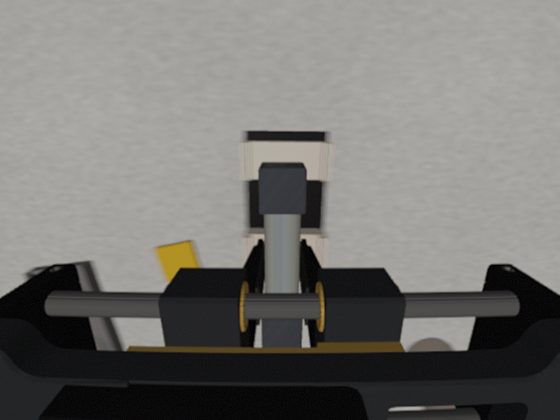

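The column hangs aligned over the cradle (fitting at (283,187), cradle near edge at row 131, centre column 286). That calls for about +3 mm in y. Lower.

Call:
{"op": "move_arm", "data": {"plan": [[[0,0,0],[0.001,0.003,0.04],-1],[[0,0,0],[0.001,0.003,0.075],-1],[[0,0,0],[0.001,0.003,0.095],-1],[[0,0,0],[0.001,0.003,0.102],-1],[[0,0,0],[0.001,0.003,0.104],-1]]}}

```text
t: 31.02
eef_pos: [508.4, 389.8, 6.4]
tcp_rot: [3.141, 0.0, 3.054]
ft_force: [-0.9, 0.9, -2.0]
opening: 0.221
grip_force: 30.0
```

Call:
{"op": "move_arm", "data": {"plan": [[[0,0,0],[0,0,0.001],-1],[[0,0,0],[0,0,0.001],-1]]}}

```text
t: 31.28
eef_pos: [508.4, 390.4, 5.8]
tcp_rot: [3.141, 0.001, 3.055]
ft_force: [0.5, 0.1, -1.9]
opening: 0.22
grip_force: 30.0
```

Call:
{"op": "move_arm", "data": {"plan": [[[0,0,0],[0,0,0.0015],-1],[[0,0,0],[0,0,0.0015],-1],[[0,0,0],[0,0,0.0015],0],[[0,0,0],[0,0,0.0015],0],[[0,0,0],[0,0,0.0015],0]]}}

```text
t: 31.9
eef_pos: [508.1, 390.3, 3.5]
tcp_rot: [3.141, 0.0, 3.055]
ft_force: [0.2, -0.6, -0.1]
opening: 0.47
grip_force: 0.0
```

Call:
{"op": "move_arm", "data": {"plan": [[[0,0,0],[0,0,0],0],[[0,0,0],[0,0,-0.02],0],[[0,0,0],[0,0,-0.06],0],[[0,0,0],[0,0,-0.11],0.5],[[0,0,0],[0,0,-0.15],0.5]]}}

```text
t: 32.52
eef_pos: [508.2, 390.4, 157.1]
tcp_rot: [3.14, 0.002, 3.055]
ft_force: [-0.3, 0.4, -0.1]
opening: 0.658
grip_force: 0.0
```

Run:
```python
from h import *
w=eyes.read_camera("wrist"); s=eyes.read_camera("side")
st=readout.state(); print(st["eef_pos"],np.degrees(st["tcp_rot"]),st["opening"])
for p,nm in ((w,"wrist"),(s,"side")):
  for n,z in (("column_c",45),("cradle",20)):
    for d in eyes.cut_out(p,n)[:1]:
        r=cv2.boxPoints(cv2.minAreaRect(cv2.findNonZero(d["mask"].astype(np.uint8)))); q=np.array([at(p,v,z)[:2] for v in r]); print(nm,n,d["score"],d["uv"],q.round().tolist(),q.mean(0).round())
for v in eyes.cut_out(s,"vial_c")[:2]: print(v["score"],v["uv"],at(s,v["uv"],37))
print("vial move",go(435,4,156,180))
```

```text
[509.62672161 391.31600568 159.68162188] [179.70321288   0.39113844 175.04975635] 0.719299360214028
wrist column_c 0.97 [278.0, 192.7] [[447.0, 382.0], [449.0, 409.0], [570.0, 400.0], [567.0, 370.0]] [508. 390.]
wrist cradle 0.55 [273.6, 185.4] [[429.0, 350.0], [437.0, 438.0], [582.0, 431.0], [574.0, 332.0]] [506. 388.]
side column_c 0.64 [209.1, 143.9] [[451.0, 413.0], [574.0, 404.0], [554.0, 342.0], [436.0, 353.0]] [503. 378.]
side cradle 0.6 [207.4, 155.5] [[441.0, 451.0], [607.0, 440.0], [562.0, 304.0], [411.0, 320.0]] [505. 379.]
0.84 [249.0, 237.4] [433.93601374  -1.14640861  37.        ]
vial move (array([-0.1, -0.1, -5. ]), array([ 0.039 , -0.3908, -0.0029]))
```

Column lies at (508,390) on the cradle, within 3 mm. Now the vial.

Call:
{"op": "move_arm", "data": {"plan": [[[0,0,-5],[0.008,-0.049,0],0.6],[[0,0,-5],[0.016,-0.098,0],0.6],[[0,0,-5],[0.02,-0.147,0],0.6],[[0,0,-5],[0.022,-0.196,0],0.6],[[0,0,-5],[0.0245,-0.245,0],0.6]]}}

```text
t: 33.5
eef_pos: [461.7, 146.8, 152.7]
tcp_rot: [-3.141, -0.002, -3.141]
ft_force: [0.9, -0.5, -0.3]
opening: 0.805
grip_force: 0.0
```

Call:
{"op": "move_arm", "data": {"plan": [[[0,0,0],[0.009,-0.049,0],0.6],[[0,0,0],[0.018,-0.098,0],0.6],[[0,0,0],[0.027,-0.142,0],0.6],[[0,0,0],[0.027,-0.142,0],0.6]]}}

```text
t: 34.0
eef_pos: [434.9, 4.3, 152.9]
tcp_rot: [3.141, -0.002, 3.139]
ft_force: [0.1, 0.8, 0.2]
opening: 0.798
grip_force: 0.0
```

Run:
```python
from h import *
w=eyes.read_camera("wrist")
st=readout.state(); print(st["eef_pos"],np.degrees(st["tcp_rot"]))
for v in eyes.cut_out(w,"vial_c")[:2]:
    vv,u=np.nonzero(v["mask"]); print(v["score"],v["uv"],at(w,v["uv"],37),u.min(),u.max(),vv.min(),vv.max())
print(proj(w,[435,4,75]),proj(w,[435,4,0]))
print("move",go(435,4,10,180))
```

```text
[435.25719902   5.44645035 152.9982178 ] [ 1.79979076e+02 -7.31122432e-02  1.79885484e+02]
0.26 [357.6, 332.4] [612.87951174 102.45451951  37.        ] 347 370 318 347
[281.84400992 210.41991138] [281.81759734 193.0062084 ]
move (array([ 0. , -0.1, -0. ]), array([ 0.0003, -0.0023,  0.1431]))
```

Run:
```python
from h import *
w=eyes.read_camera("wrist"); i=w["img"].astype(int)
sat=(i[...,0]-i[...,2]); bg=np.median(i[150:260,230:335].reshape(-1,3),0); d=np.abs(i-bg).sum(2)
m=np.zeros(d.shape,bool); m[150:262,225:340]=(d>60)[150:262,225:340]
n,l,s,c=cv2.connectedComponentsWithStats(m.astype(np.uint8)); print(bg,[(x.tolist(),y.round().tolist()) for x,y in zip(s[1:],c[1:]) if x[4]>15])
v=eyes.cut_out(eyes.read_camera("side"),"vial_c"); print([(round(x["score"],2),x["uv"]) for x in v[:2]])
```

```text
[157. 156. 153.] [([269, 184, 22, 26, 345], [279.0, 195.0])]
[(0.69, [249.5, 235.8])]
```

The blob at (280,184..210) matches the vial standing under the hand. Grasp.

Call:
{"op": "move_arm", "data": {"plan": [[[0,0,0],[0,-0.001,0.05],0.6],[[0,0,0],[0,-0.001,0.1],0.6],[[0,0,0],[0,-0.001,0.135],0.6],[[0,0,0],[0,-0.001,0.143],0.6],[[0,0,0],[0,-0.001,0.143],-1]]}}

```text
t: 34.88
eef_pos: [435.8, 5.8, 10.7]
tcp_rot: [3.141, -0.0, -3.14]
ft_force: [-1.1, 0.1, 0.7]
opening: 0.739
grip_force: 0.0
```

Call:
{"op": "move_arm", "data": {"plan": [[[0,0,0],[0,0,0],-1],[[0,0,0],[0,0,0],-1],[[0,0,0],[0,0,0],-1],[[0,0,0],[0,0,0],-1],[[0,0,0],[0,0,0],-1]]}}

```text
t: 35.5
eef_pos: [435.6, 5.2, 10.6]
tcp_rot: [3.142, 0.0, -3.141]
ft_force: [-0.6, 0.0, -0.8]
opening: 0.236
grip_force: 29.9
```

Call:
{"op": "move_arm", "data": {"plan": [[[0,0,0],[0,0,0],-1],[[0,0,0],[0,0,0],-1],[[0,0,0],[0,0,0],-1]]}}

```text
t: 35.88
eef_pos: [435.6, 5.3, 10.5]
tcp_rot: [3.142, -0.0, -3.141]
ft_force: [-0.0, -0.4, 1.0]
opening: 0.233
grip_force: 29.9
```

Call:
{"op": "move_arm", "data": {"plan": [[[0,0,0],[0,0,-0.04],-1],[[0,0,0],[0,0,-0.09],-1],[[0,0,0],[0,0,-0.14],-1],[[0,0,0],[-0.008,-0.048,-0.14],-1],[[0,0,0],[-0.016,-0.096,-0.14],-1]]}}

```text
t: 36.5
eef_pos: [452.0, -91.6, 151.3]
tcp_rot: [-3.141, 0.002, -3.139]
ft_force: [0.2, 0.1, 0.0]
opening: 0.231
grip_force: 29.9
```

Call:
{"op": "move_arm", "data": {"plan": [[[0,0,0],[-0.008,-0.05,0],-1],[[0,0,0],[-0.016,-0.1,0],-1],[[0,0,0],[-0.024,-0.15,0],-1],[[0,0,0],[-0.032,-0.2,0],-1],[[0,0,0],[-0.04,-0.25,0],-1]]}}

```text
t: 37.12
eef_pos: [491.8, -342.3, 150.3]
tcp_rot: [3.141, -0.0, -3.141]
ft_force: [1.0, 0.8, -0.1]
opening: 0.232
grip_force: 29.9
```

Call:
{"op": "move_arm", "data": {"plan": [[[0,0,0],[-0.008,-0.049,0],-1],[[0,0,0],[-0.008,-0.049,0.01],-1],[[0,0,0],[-0.008,-0.049,0.05],-1],[[0,0,0],[-0.008,-0.049,0.09],-1],[[0,0,0],[-0.008,-0.049,0.12],-1]]}}

```text
t: 37.75
eef_pos: [499.3, -388.2, 28.5]
tcp_rot: [3.14, -0.002, -3.14]
ft_force: [0.2, -0.7, -0.3]
opening: 0.232
grip_force: 29.9
```

Call:
{"op": "move_arm", "data": {"plan": [[[0,0,0],[0,0,0.01],-1],[[0,0,0],[0,0,0.015],-1],[[0,0,0],[0,0,0.016],-1],[[0,0,0],[0,0,0.016],-1],[[0,0,0],[0,0,0.016],-0.1]]}}

```text
t: 38.38
eef_pos: [500.2, -389.9, 15.2]
tcp_rot: [-3.141, 0.001, -3.141]
ft_force: [-0.5, 0.1, -0.1]
opening: 0.291
grip_force: 0.0
```

Call:
{"op": "move_arm", "data": {"plan": [[[0,0,0],[0,0,0],0],[[0,0,0],[0,0,0],0],[[0,0,0],[0,0,-0.02],0],[[0,0,0],[0,0,-0.07],0],[[0,0,0],[0,0,-0.13],0]]}}

```text
t: 39.0
eef_pos: [499.5, -389.3, 145.1]
tcp_rot: [3.14, -0.001, -3.141]
ft_force: [0.3, -0.6, -0.2]
opening: 0.5
grip_force: 0.0
```

Run:
```python
from h import *
P={c:eyes.read_camera(c) for c in ("side","top")}
X=[("old_jar_c",(599,115),23,72,4),("old_jar_c",(683,120),23,72,4),("vial_c",(499,-389),11.5,75,4),("cap_c",(645,-136),20,48,3),("amber_c",(438,-229),27,95,0)]
for n,x0,r,h,z in X:
    obs=[]
    for c,p in P.items():
        m=blob(p,proj(p,[*x0,z+h/2]),n,12)
        if m is not None: obs.append((p,m)); v,u=np.nonzero(m); print(n,c,"w,h",np.ptp(u)+1,np.ptp(v)+1)
    if obs: print(n,x0,*fitcyl(obs,r,h,z,x0))
    else: print(n,x0,"not found")
s=readout.state(); print(s["t"],s["eef_pos"],s["opening"])
```

```text
old_jar_c side w,h 20 34
old_jar_c top w,h 23 25
old_jar_c (599, 115) [598.5 111.8] [ 0.2 -0.9 -0.5 -0.3  0.2  0.4 -1.1  0.9]
old_jar_c (683, 120) not found
vial_c side w,h 20 34
vial_c top w,h 15 10
vial_c (499, -389) [ 498.9 -394.2] [-1.6  0.5 -1.   0.5 -0.5  6.1 -3.5  1.2]
cap_c side w,h 10 25
cap_c top w,h 19 20
cap_c (645, -136) [ 642.6 -134. ] [-1.7  9.3 -3.2  0.4 -0.   0.3 -0.5  1.4]
amber_c side w,h 31 49
amber_c (438, -229) [ 437.2 -232.3] [-0.4  0.4 -4.8  1.9]
39.6 [ 499.78561535 -389.54402427  143.6686737 ] 0.4981995172140832
```

Upright silhouettes fit for the old jar, vial, cap and amber bottle. I'll back off and check the new jar by its blue cap, plus the column.

Call:
{"op": "move_arm", "data": {"plan": [[[0,0,0],[0.02,0.05,-0.05],0],[[0,0,0],[0.03,0.1,-0.08],0],[[0,0,0],[0.04,0.1,-0.1],0],[[0,0,0],[0.04,0.1,-0.1],0],[[0,0,0],[0.04,0.1,-0.1],0]]}}

```text
t: 40.22
eef_pos: [459.9, -290.0, 243.4]
tcp_rot: [3.141, -0.001, -3.141]
ft_force: [-0.7, -0.0, -0.5]
opening: 0.502
grip_force: 0.0
```

Run:
```python
from h import *
P={c:eyes.read_camera(c) for c in ("side","top")}
for c,p in P.items():
    i=p["img"].astype(int); m=((i[...,2]-i[...,0])>60).astype(np.uint8)
    n,l,s,ce=cv2.connectedComponentsWithStats(m); print(c,"blue",[(x[:4].tolist(),y.round(1).tolist()) for x,y in zip(s[1:],ce[1:]) if x[4]>40][:8])
    print("expect cap centre",proj(p,[599,115.5,76]).round(1),proj(p,[683,120,76]).round(1))
    for n,x0,z in (("vial_c",(499,-389),41),("column_c",(508,390),38),("new_jar_c",(683,120),40),("amber_c",(438,-229),47)):
        m=blob(p,proj(p,[*x0,z]),n,15)
        if m is None: print(c,n,"none"); continue
        r=cv2.minAreaRect(cv2.findNonZero(m.astype(np.uint8))); print(c,n,np.round(r[0]),proj(p,[*x0,z]).round(),np.round(r[1]),round(r[2]))
```

```text
side blue [([210, 57, 23, 12], [220.6, 62.4]), ([279, 169, 17, 10], [287.3, 173.5]), ([296, 213, 38, 17], [314.5, 221.3]), ([478, 245, 64, 72], [519.7, 276.0]), ([446, 248, 65, 70], [469.2, 283.1])]
expect cap centre [286.  172.1] [313.5 161. ]
side vial_c [395. 363.] [393. 362.] [14. 34.] 18
side column_c [208. 145.] [208. 144.] [13. 44.] 76
side new_jar_c [310. 180.] [313. 173.] [18. 11.] 75
side amber_c [310. 310.] [309. 308.] [48. 30.] 90
top blue [([382, 76, 74, 70], [417.6, 111.6]), ([26, 104, 13, 13], [32.2, 109.7]), ([220, 139, 19, 19], [229.1, 147.8]), ([280, 168, 7, 43], [283.0, 189.2]), ([221, 174, 19, 19], [230.3, 182.8])]
expect cap centre [229.8 183.5] [229.8 148. ]
top vial_c none
top column_c [113. 223.] [114. 223.] [15. 52.] 10
top new_jar_c [231. 152.] [232. 153.] [27. 20.] 76
top amber_c [380. 260.] [382. 260.] [23. 26.] 45
```

Everything matches the expected positions: jar caps at (230,183) and (229,148) in the top view, column on the cradle, vial and amber bottle upright. Handing in.

```bash
python3 -c "
from h import *
p=eyes.read_camera('side'); print(proj(p,[499,-389,4]),proj(p,[499,-389,79]))
print(env.job_done())"
```

```text
[389.17683897 372.77630598] [397.06792381 349.90749518]
the job is handed in; nothing more can be done
None
```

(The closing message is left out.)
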